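# Raise the table easel's mast until it locks and stand the painting on it

### The arm

A 6-joint arm with a two-finger parallel gripper is mounted at the origin on the work surface. World frame = base frame: x ahead of the robot, y to its left, z up, the work surface at z = 0. Lengths are in m, angles in rad, forces in N, time in s.
With the tool pointing down it reaches from about 0.3 to 0.875 m from the base axis. Payload 6.4 kg.
Tool frame: the origin (TCP) lies between the finger pads; the fingertips stand ctrl.tip_extent ahead of it and the grasp point (between the pads) is the TCP (ctrl.tip_extent is the distance from the TCP to the fingertips, in m); z points along the fingers, y is the line along which they close (so a half turn about z gives the same grasp; the last joint's range is limited). The gripper opens to 85 mm and grips with 20 to 120 N. Pads are 22 mm wide; open, the fingers measure 114 mm over their backs; the gripper's body (76 mm by 85 mm) begins 54 mm behind the grasp point. The pads swing forward as they close: fully open they stand 13 mm farther back than shut.
Start: joints at [-1.478, 0.181, 1.607, -0, 1.354, -0.206], TCP at [0.169, -0.55, 0.25] pointing down, gripper open.
Joint ranges: [-2.99, 2.99], [-0.89, 2.07], [0.3, 2.58], [-1.14, 4.28], [0, 2.63], [-3.12, 3.12]. Speed limits (rad/s): [2.57, 2.57, 3.01, 3.14, 3.14, 3.14].

### API

Orientations are given as a unit quaternion [w, x, y, z].
In Python, from bench import ctrl gives the robot as it stands.
- The arm moves only by the tool send_rows, never from a script. Its arguments are lists of equal length, an entry for each row: "dr": the turn, a rotation vector about the tool's x, y, z in units of 6 degrees (1.0 is 6 degrees), a list of three; "xyz": the shift along the tool's x, y, z in cm, a list of three; "jaw": the opening in per cent of the stroke, from 0 (shut) to 100 (fully open). In form: {"dr": [[wx, wy, wz], ...], "xyz": [[dx, dy, dz], ...], "jaw": [jaw, ...]}. A call has exactly 8 rows; each row is the pose to reach, as a shift and turn from the pose commanded when the call began, along the tool's axes at that moment; what a row does not reach only later rows make up. A row lasts 1/8 s, in which the tool goes at most 62.5 mm and 10.7 degrees, less where a joint would pass 70% of its speed; a pose out of reach is approached as far as the arm can. A call with a gripper value outside its range is refused whole. The fingers move at their own pace and stop on an object; the grip force is fixed at half the most. Time passes only in rows, so rows that repeat a pose let the fingers close, or fill a call up. It gives the time, the measured TCP pose, the force, the opening and the grip force at its end, in the units of the state.
- ctrl.get_obs(): the state, without advancing time (a new reading comes with each control period).
- ctrl.camera(name): name is "side" or "top" or "wrist"; returns the picture (480x640x3 uint8, red, green, blue); there is no depth.
- ctrl.calibration(name): a dict with "camera_matrix" (3x3 intrinsics, pixels), "D" ([k1, k2, p1, p2, k3] as OpenCV has them; the pictures are not rectified), "world_from_camera" (4x4, takes a point from camera to world coordinates). Camera axes: x right, y up, looking along -z (the intrinsics and any distortion apply to the point x, -y, -z); pixel columns grow to the right and rows downward; lengths in m; the calibration is good to about 2 mm. A picture is of the moment at which its call begins: read the wrist's pose just before it. calibration takes no time and is no camera call; for the wrist camera it gives the pose at the moment of the call.
- ctrl.hand_in(): hands the job in; it is judged then, once.
The state is a dict: "time_s": time; "q": joint angles; "dq": joint speeds; "joint_efforts": joint torques, N m; "eef_pos": TCP position; "eef_rot": TCP orientation; "wrist_force": force on the tool from outside, world axes, zero at the start; "torque": the same for the moment, N m; "opening": opening from 0.0 (shut) to 1.0 (fully open); "grasp_force": force on a finger pad.
Only numpy, scipy, OpenCV 4.12 (cv2) and the standard library are available. Lean on these libraries where they do the work, as an engineer would, in place of code of your own. Each camera call takes 0.05 s, during which the arm holds its last target. There are 200 camera calls.

### The job

Set up the little table easel for display: first pull its telescoping mast up by the wooden crossbar until the lock button clicks out and the mast stays up on its own. Then lift the tall painted panel (not the square one) out of the drying rack and stand it gently on the easel's ledge, roughly centred, painted side facing forward, leaning back against the crossbar. Let go of it and do not disturb the square panel, the mug or the plate.

Things in the scene. Friction and masses are not known exactly. Their poses are not given: they have to be found in the camera images.
- easel: Table easel, fixed to the table wherever it stands. Origin: on the table under the base plate (150 x 150 x 12 mm, dark steel; the plate's centre lies 10 mm behind the origin); x points to the easel's front, z up. A square aluminium sleeve (22 x 30 mm outside), a ledge and the mast stand on it, all leaning back (top towards the easel's -x) by 0.21 rad (12 degrees) from vertical.
- mast (a joint): Mast's extension out of the sleeve along the leaning axis, m: 0 down, starts at 0 to 0.02, locks at about 0.070 (0.067 to 0.072 once locked), hard stop 0.073. Slides stiffly (3 to 7 N up); friction holds it anywhere, but only the button locks it. Once up, a panel on the ledge stands 52 mm higher than the crossbar; with the mast down it would topple back.
- button (a joint): Sprung lock button of 10 mm diameter on the mast: near 0 while it is hidden and pressed in behind the front wall of the sleeve; springs out by itself to 0.008 m (stands out of the hole at the top of the sleeve's front) when the mast reaches its lock height. It is not to be pressed.
- crossbar (a point): Centre of the wooden crossbar at the top of the mast, a bar 70 mm wide (its y), 28 mm thick front to back (its x) and 16 mm tall (its z). Its z is the leaning pull axis, its x points to the easel's front. With the mast fully down, 28 mm are free between the bar's underside and the sleeve's top. A 12 x 16 mm steel stem runs down from the bar; grip the bar front and back at its middle.
- ledge (a point): Point in the middle of the ledge's upper face (axes as easel), 73 mm above the table. The ledge is 150 mm wide, a channel 22 mm front to back for the 14 mm panel, between a back fence and a front lip, both 10 mm high. Its floor is square to the leaning axis, thus 0.21 rad off level, higher at the front. The back fence is in line with the front face of the crossbar, which is what the panel leans on.
- rack: Plywood drying rack, fixed to the table wherever it stands, 130 x 130 x 12 mm base with two slots along its y, 35 mm to either side (its x) of the origin; each slot is 18 mm wide between strips 22 mm high. Origin: centre of its underside.
- panel: The tall painted canvas panel, 14 mm thick (its x), 130 mm wide (its y), 200 mm tall (its z), about 0.25 kg, rigid. Origin at its centre; its +x face is the painted side. It starts upright in one of the two rack slots, its bottom 12 mm above the table, painted side towards the rack's +x.
- panel_foot (a point): Middle of the tall panel's bottom edge, 100 mm below its centre along its own z.
- square_panel: The square panel in the other rack slot, 14 mm thick (x), 120 mm wide, 110 mm tall; origin at its centre. Leave alone.
- mug: White mug, 82 mm diameter, 95 mm tall, origin under its centre. Leave alone.
- plate: White plate, 150 mm diameter, 16 mm tall, origin under its centre. Leave alone.

How it is judged:
On the way, in this order (a step that is already met when the one before it is completed fails the run):
1. the mast is up at its lock height with the button sprung out (value of joint mast above 0.064 m and value of joint button above 0.006 m), for 0.2 s.
2. after that, the tall panel is lifted out of the rack (distance of panel from where it was at the start of the episode above 0.06 m), for 0.1 s.
At the end, for the whole second after the job is handed in: Mast above 64 mm, button out over 6 mm; tall panel at rest, bottom edge on the ledge (within 10 mm front to back, 6 mm in height, 30 mm of the middle sideways), its lean within 0.12 rad of the easel's, square to it within 0.15 rad, painted side away from the crossbar (all of step 1 and x of panel_foot in the frame of ledge between -0.01 and 0.01 m and y of panel_foot in the frame of ledge between -0.03 and 0.03 m and z of panel_foot in the frame of ledge between -0.006 and 0.006 m and angle between the z axis of panel and the z axis of crossbar, either way round below 0.12 rad and angle between the y axis of panel and the y axis of crossbar, either way round below 0.15 rad and x of crossbar in the frame of panel below 0 m and linear speed of panel below 0.01 m/s); the robot touches nothing.
It fails at once if the square panel, the mug or the plate is moved by more than 25 mm (distance of any of square_panel, mug, plate from where it was at the start of the episode above 0.025 m).
It fails at once if the tall panel is dropped or falls (faster than 0.5 m/s out of the fingers) (linear speed of panel above 0.5 m/s and contact force between the fingers and panel below 0.05 N).
It also fails if it takes over 67 s, if anything falls off the work surface, if the arm or the gripper's body presses on something with over 40 N, if the wrist force passes 120 N, or if a joint passes its speed limit or range.

## Working session

There is one attempt and no reset: what is moved stays moved. The work goes in short steps, Python scripts to look and compute and a tool call to move; the robot and the scene stay as the last step left them, time stands still between calls to the robot, and variables do not carry over. Pictures are saved under pics/ and viewed, at most 13 in all, crops included, and the job is handed in when it is done.

Besides the shell and the picture viewer there is one more tool, called after "Request:" as name(argument=value, ...), one argument or row to a line, values as JSON. send_rows: Moves the arm, as the interface text tells. Its arguments: {"type":"object","properties":{"dr":{"type":"array","items":{"type":"array","items":{"type":"number"}}},"xyz":{"type":"array","items":{"type":"array","items":{"type":"number"}}},"jaw":{"type":"array","items":{"type":"number"}}},"required":["dr","xyz","jaw"]}

```bash
mkdir -p pics; ls
python3 - <<'E'
from bench import ctrl
import cv2,numpy as np
o=ctrl.get_obs();print({k:np.round(v,3).tolist() for k,v in o.items()},ctrl.tip_extent)
for n in("side","top"):
    im=ctrl.camera(n);cv2.imwrite(f"pics/{n}0.png",im[:,:,::-1]);c=ctrl.calibration(n)
    print(n,np.round(c["camera_matrix"],1).tolist(),c["D"],np.round(c["world_from_camera"],3).tolist())
E
```

```text
pics
{'time_s': 0.0, 'q': [-1.478, 0.182, 1.608, -0.0, 1.354, -0.206], 'dq': [0.002, 0.0, 0.0, 0.002, -0.0, -0.0], 'joint_efforts': [-0.0, -44.487, -35.133, -0.0, 0.009, -0.0], 'eef_pos': [0.169, -0.549, 0.249], 'eef_rot': [-0.001, 0.989, 0.149, 0.0], 'wrist_force': [0.852, 1.459, -0.25], 'torque': [-0.003, 0.017, 0.019], 'grasp_force': 0.0, 'opening': 1.002} 0.019
side [[435.4, 0.0, 314.4], [0.0, 435.4, 234.5], [0.0, 0.0, 1.0]] [-0.03253812  0.          0.          0.          0.        ] [[0.988, 0.114, -0.102, 0.448], [-0.153, 0.738, -0.657, -0.613], [0.001, 0.665, 0.746, 0.791], [0.0, 0.0, 0.0, 1.0]]
top [[514.3, 0.0, 325.4], [0.0, 514.3, 238.8], [0.0, 0.0, 1.0]] [-0.10469612  0.          0.          0.          0.        ] [[0.012, 0.986, -0.165, 0.375], [-1.0, 0.014, 0.015, -0.003], [0.017, 0.165, 0.986, 1.024], [0.0, 0.0, 0.0, 1.0]]
```

View pics/side0.png

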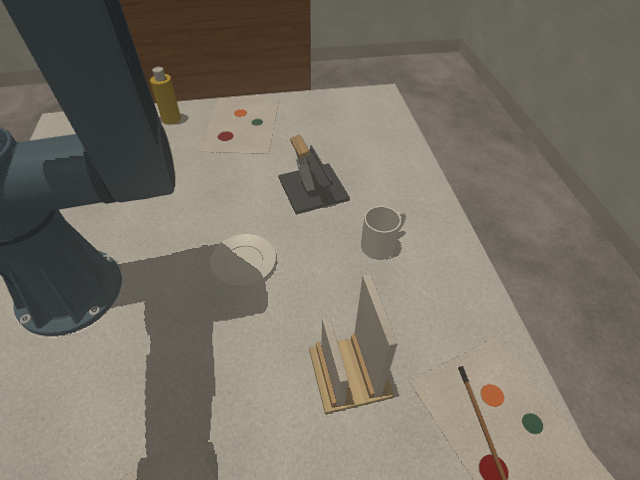

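View pics/top0.png

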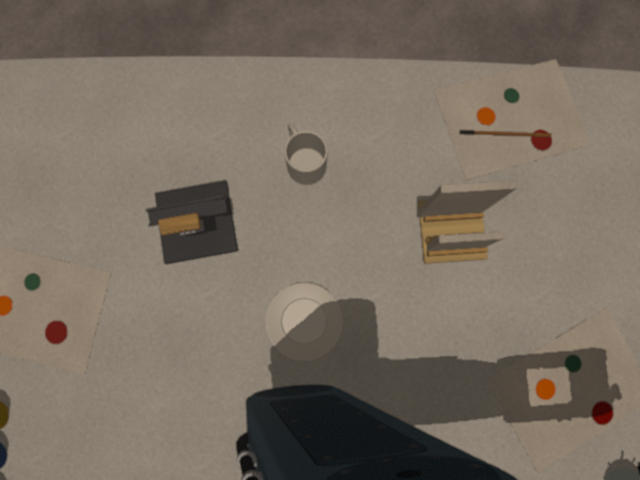

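Both views show the same layout. The easel is at about (195,222) in the top view and (313,185) in the side view, with its ledge away from the robot. The rack is at about (455,238) in the top view, with the tall panel in the farther slot and the square one in the nearer slot. Next I turn the pixels into positions.

```bash
cat > h.py <<'E'
from bench import ctrl
import cv2,numpy as np
from scipy.spatial.transform import Rotation as R
def ray(n,p,c=None):
    c=c or ctrl.calibration(n);T=np.array(c["world_from_camera"])
    u=cv2.undistortPoints(np.array(p,float).reshape(-1,1,2),np.array(c["camera_matrix"]),np.array(c["D"]))[:,0]
    d=np.c_[u[:,0],-u[:,1],-np.ones(len(u))]@T[:3,:3].T
    return T[:3,3],d/np.linalg.norm(d,axis=1)[:,None]
def plane(n,p,z,c=None):
    o,d=ray(n,p,c);return o+d*((z-o[2])/d[:,2])[:,None]
def proj(n,X,c=None):
    c=c or ctrl.calibration(n);T=np.linalg.inv(c["world_from_camera"]);X=np.atleast_2d(X)@T[:3,:3].T+T[:3,3]
    return cv2.projectPoints(X*[1,-1,-1],np.zeros(3),np.zeros(3),np.array(c["camera_matrix"]),np.array(c["D"]))[0][:,0]
def tri(rs):
    A=0;b=0
    for o,d in rs:
        M=np.eye(3)-np.outer(d,d);A=A+M;b=b+M@o
    return np.linalg.solve(A,b)
def pose():
    o=ctrl.get_obs();q=np.array(o["eef_rot"]);return np.array(o["eef_pos"]),R.from_quat(q[[1,2,3,0]]),o
E
python3 - <<'E'
from h import *
np.set_printoptions(precision=3,suppress=True)
t=cv2.imread("pics/top0.png");s=cv2.imread("pics/side0.png")
hs=cv2.cvtColor(t,cv2.COLOR_BGR2HSV)
print("easel plate top",plane("top",[[227,181],[238,249],[165,264]],.012))
print("side plate",plane("side",[[278,181],[349,195],[297,212]],.012))
print("rack side",plane("side",[[327,411],[397,397],[310,346]],.012))
print("rack top",plane("top",[[424,263],[488,259],[420,216]],.012))
print("mug",plane("top",[[306,148]],.095),"plate",plane("top",[[304,321]],.016))
z=4
a=cv2.resize(t[165:275,140:245],None,fx=z,fy=z,interpolation=2);b=cv2.resize(t[170:280,405:525],None,fx=z,fy=z,interpolation=2)
h=440
cv2.imwrite("pics/c1.png",cv2.resize(np.hstack([a,b]),(800,int(800*440/(a.shape[1]+b.shape[1])))))
a=cv2.resize(s[125:220,265:360],None,fx=z,fy=z,interpolation=2);b=cv2.resize(s[270:420,295:405],(279,380),interpolation=2)
cv2.imwrite("pics/c2.png",np.hstack([a,b]))
E
```

```text
easel plate top [[0.661 0.184 0.012]
 [0.522 0.156 0.012]
 [0.489 0.301 0.012]]
side plate [[0.487 0.278 0.012]
 [0.665 0.195 0.012]
 [0.523 0.154 0.012]]
rack side [[ 0.513 -0.344  0.012]
 [ 0.642 -0.339  0.012]
 [ 0.501 -0.215  0.012]]
rack top [[ 0.499 -0.215  0.012]
 [ 0.508 -0.346  0.012]
 [ 0.594 -0.209  0.012]]
mug [[0.705 0.022 0.095]] plate [[0.382 0.022 0.016]]
```

View pics/c1.png

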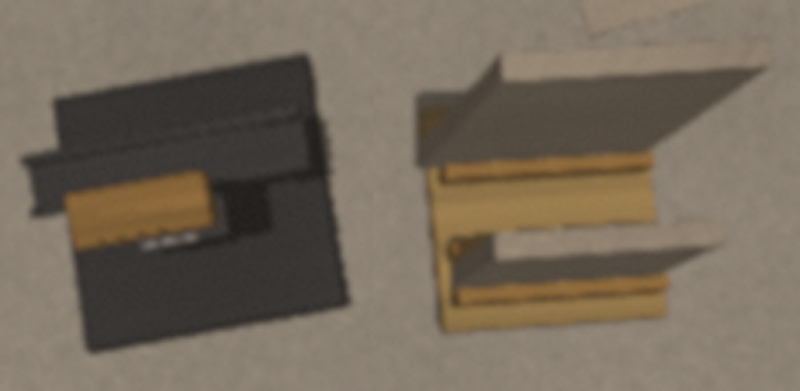

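View pics/c2.png

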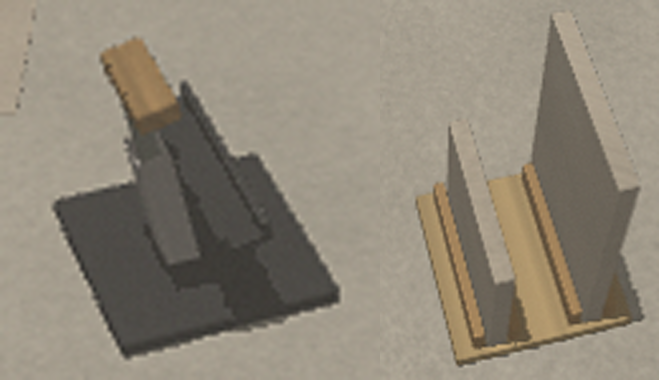

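The close-ups agree: all four easel plate corners are visible, and the ledge is on the side at larger x, so the easel's front points roughly along +x with a yaw of about 0.2. The tall panel's near face is plain, so the painted side is probably the far one, which I'll check later.

Run:
```python
from h import *
np.set_printoptions(precision=4,suppress=True)
k=.28125
C=np.array([[310,55],[347,303],[90,350],[55,98]])*k+[140,165]  # FR(front right),BR,BL,FL
P=plane("top",C,.012);print(P,np.linalg.norm(P-np.roll(P,-1,0),axis=1))
c=P.mean(0);f=(P[0]+P[3]-P[1]-P[2]);yaw=np.arctan2(f[1],f[0]);l=P[2]+P[3]-P[0]-P[1];yaw2=np.arctan2(-l[0],l[1])
print("centre",c,"yaw",yaw,yaw2)
# crossbar: orange masks in both views
res=[]
for n,(x0,y0,x1,y1) in(("top",(140,165,245,275)),("side",(265,125,360,220))):
    im=cv2.imread(f"pics/{n}0.png")[y0:y1,x0:x1];h=cv2.cvtColor(im,cv2.COLOR_BGR2HSV)
    m=((h[...,0]>8)&(h[...,0]<22)&(h[...,1]>110)).astype('u1')
    kk,lab,st,ce=cv2.connectedComponentsWithStats(m);i=1+st[1:,4].argmax()
    pts=np.argwhere(lab==i)[:,::-1].astype('f4')
    r=cv2.boxPoints(cv2.minAreaRect(pts))+[x0,y0];ctr=ce[i]+[x0,y0];print(n,st[i],ctr,r.tolist());res.append(ctr)
rs=[(o,d[0]) for o,d in(ray("top",[res[0]]),ray("side",[res[1]]))]
X=tri(rs);print("bar",X,[np.linalg.norm(np.cross(X-o,d)) for o,d in rs])
# rack
print(plane("side",[[295+459/2.536-380/2.536, 270+363/2.536],[295+(640-380)/2.536,270+318/2.536],[295+(416-380)/2.536,270+197/2.536]],.012))
# tall panel top face z=.212, top & side views
print("ptop",plane("top",np.array([[502,55],[770,45],[770,68],[502,80]])*k+[140+105-0,165]+np.array([-420*.28125*1/1.125*1.0+0,0])*0+0,.212))
```

```text
[[0.6625 0.1835 0.012 ]
 [0.5194 0.1563 0.012 ]
 [0.4906 0.3    0.012 ]
 [0.6355 0.3298 0.012 ]] [0.1457 0.1465 0.1479 0.1487]
centre [0.577  0.2424 0.012 ] yaw 0.1953765670938507 0.19000070060837942
top [ 18  48  43  22 652] [179.0199 223.4601] [[157.4960231781006, 219.2785186767578], [197.8527946472168, 211.80504608154297], [200.8103485107422, 227.77586364746094], [160.4535789489746, 235.24933624267578]]
side [39 18  1  2  2] [304.  143.5] [[304.0, 144.0], [304.0, 144.0], [304.0, 143.0], [304.0, 143.0]]
bar [0.5495 0.2377 0.1559] [np.float64(0.005370710360103347), np.float64(0.005370710360103087)]
[[ 0.5105 -0.3471  0.012 ]
 [ 0.6435 -0.3359  0.012 ]
 [ 0.4993 -0.2179  0.012 ]]
ptop [[ 0.6098 -0.1135  0.212 ]
 [ 0.6173 -0.2393  0.212 ]
 [ 0.6062 -0.2389  0.212 ]
 [ 0.5979 -0.1134  0.212 ]]
```

Run:
```python
from h import *
np.set_printoptions(precision=4,suppress=True)
k=.28125
print("ptop",plane("top",np.array([[502,55],[770,45],[770,68],[502,80]])*k+[300,165],.212))
# side: ptop from c2 crop
print("ptop side",plane("side",(np.array([[555,14],[575,14],[638,187],[612,187]])-[380,0])/2.536+[295,270],.212))
# bar top-face corners: side view c2/4 -> right end (-y end) & left end ; matched in top view
S=np.array([[100,55],[138,38],[178,108],[135,128]])/4+[265,125]   # back-left, front-left, front-right, back-right (top face)
T=np.array([[67,197],[203,172]])*k+[140,165]                       # front-left, front-right ridge
o1,d1=ray("side",S);o2,d2=ray("top",T)
for a,b in((1,0),(2,1)):
    X=tri([(o1,d1[a]),(o2,d2[b])]);print(X,np.linalg.norm(np.cross(X-o1,d1[a])))
# predicted bar for heights: axis at ex=-.0379 -> project candidates
yaw=.193;x=np.array([np.cos(yaw),np.sin(yaw),0]);y=np.array([-x[1],x[0],0]);O=np.array([.5868,.2443,0])
u=-np.sin(.21)*x+np.cos(.21)*np.array([0,0,1]);f=np.cos(.21)*x+np.sin(.21)*np.array([0,0,1])
for z in(.15,.165,.18):
    c=np.array([.5495,.2377,z]);c=np.array([*c[:2],z])
    Q=[c+s*.014*f+t*.035*y+.008*u for s,t in((-1,1),(1,1),(1,-1),(-1,-1))]
    print(z,(4*(proj("side",Q)-[265,125])).round().tolist(),((proj("top",Q)-[140,165])/k).round().tolist())
```

```text
ptop [[ 0.6117 -0.2048  0.212 ]
 [ 0.6197 -0.3335  0.212 ]
 [ 0.6085 -0.3328  0.212 ]
 [ 0.5997 -0.2045  0.212 ]]
ptop side [[ 0.5939 -0.2053  0.212 ]
 [ 0.6067 -0.2073  0.212 ]
 [ 0.6132 -0.3329  0.212 ]
 [ 0.5984 -0.3305  0.212 ]]
[0.5483 0.2719 0.1596] 0.00010125043093149445
[0.5632 0.2073 0.1536] 0.00044714105332137517
0.15 [[105.0, 50.0], [147.0, 33.0], [186.0, 99.0], [142.0, 117.0]] [[73.0, 240.0], [62.0, 184.0], [204.0, 158.0], [214.0, 215.0]]
0.165 [[104.0, 30.0], [147.0, 13.0], [186.0, 79.0], [141.0, 96.0]] [[63.0, 235.0], [53.0, 177.0], [196.0, 151.0], [207.0, 209.0]]
0.18 [[103.0, 9.0], [146.0, -9.0], [186.0, 57.0], [141.0, 75.0]] [[54.0, 229.0], [43.0, 170.0], [189.0, 144.0], [200.0, 203.0]]
```

```bash
cat >> h.py <<'E'
np.set_printoptions(precision=4,suppress=True)
YAW=.193
def easel(yaw=YAW,lean=.21):
    x=np.array([np.cos(yaw),np.sin(yaw),0]);y=np.array([-x[1],x[0],0]);z=np.array([0,0,1.])
    return y,np.cos(lean)*x+np.sin(lean)*z,-np.sin(lean)*x+np.cos(lean)*z   # y, f(front), u(axis)
def tool(yaw=YAW,lean=.21):
    y,f,u=easel(yaw,lean);return R.from_matrix(np.c_[y,f,-u])
def go(p,Rt):
    P,Q,o=pose();print("t",round(float(o["time_s"]),2),"dr",(Q.inv()*Rt).as_rotvec()/np.deg2rad(6),"xyz",Q.inv().apply(np.array(p)-P)*100)
E
python3 - <<'E'
from h import *
y,f,u=easel();c=np.array([.544,.2373,.146]);print(c+.12*u);go(c+.12*u,tool())
E
```

```text
[0.5194 0.2325 0.2634]
t 0.1 dr [ -1.6423   1.4553 -13.936 ] xyz [ 56.4756 -64.3865  -1.2713]
```

Request:
send_rows(
  dr=[
    [-1.64,1.46,-13.94],
    [-1.64,1.46,-13.94],
    [-1.64,1.46,-13.94],
    [-1.64,1.46,-13.94],
    [-1.64,1.46,-13.94],
    [-1.64,1.46,-13.94],
    [-1.64,1.46,-13.94],
    [-1.64,1.46,-13.94],
  ],
  xyz=[
    [56.5,-64.4,-6],
    [56.5,-64.4,-6],
    [56.5,-64.4,-6],
    [56.5,-64.4,-6],
    [56.5,-64.4,-6],
    [56.5,-64.4,-6],
    [56.5,-64.4,-6],
    [56.5,-64.4,-6],
  ],
  jaw=[100,100,100,100,100,100,100,100],
)

```text
time_s: 1.1
eef_pos: [0.3735, -0.0925, 0.2854]
eef_rot: [0.068, 0.63, 0.769, 0.081]
wrist_force: [1.1, -0.3, 0.9]
opening: 0.999
grasp_force: 0.0
```

Run:
```python
from h import *
y,f,u=easel();c=np.array([.544,.2373,.146]);print(pose()[0]);go(c+.12*u,tool())
```

```text
[ 0.3735 -0.0925  0.2854]
t 1.1 dr [0.0123 0.0109 0.0527] xyz [28.9965 19.7991  6.4314]
```

Request:
send_rows(
  dr=[
    [0,0,0],
    [0,0,0],
    [0,0,0],
    [0,0,0],
    [0,0,0],
    [0,0,0],
    [0,0,0],
    [0,0,0],
  ],
  xyz=[
    [29,19.8,6.4],
    [29,19.8,6.4],
    [29,19.8,6.4],
    [29,19.8,6.4],
    [29,19.8,6.4],
    [29,19.8,6.4],
    [29,19.8,6.4],
    [29,19.8,6.4],
  ],
  jaw=[100,100,100,100,100,100,100,100],
)

```text
time_s: 2.1
eef_pos: [0.52, 0.2296, 0.2629]
eef_rot: [0.067, 0.632, 0.768, 0.08]
wrist_force: [0.8, 0.1, -0.5]
opening: 1.001
grasp_force: 0.0
```

Run:
```python
from h import *
import pickle
c=ctrl.calibration("wrist");im=ctrl.camera("wrist");cv2.imwrite("pics/w1.png",im[:,:,::-1]);pickle.dump(c,open("w1.pkl","wb"))
p,Q,o=pose();print(p,o["q"]);T=np.array(c["world_from_camera"]);print("cam in tool",Q.inv().apply(T[:3,3]-p),c["camera_matrix"])
y,f,u=easel();b=np.array([.544,.2373,.146]);go(b+.12*u,tool())
```

```text
[0.5202 0.2292 0.2632] [ 0.2088  0.0237  1.7654 -0.0051  1.1436  0.0173]
cam in tool [ 0.0743  0.0002 -0.1233] [[398.7236   0.     318.4148]
 [  0.     398.7236 240.1272]
 [  0.       0.       1.    ]]
t 2.15 dr [-0.0097  0.0134  0.0026] xyz [ 0.3388 -0.003  -0.0176]
```

View pics/w1.png

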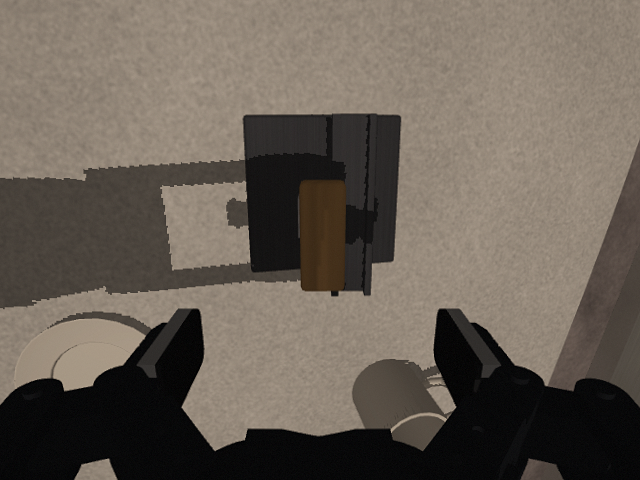

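The wrist view shows the bar upright and square to the image, with corners at about (300,181), (345,181), (345,291) and (301,290). That means the yaw is right, and the ledge is to its right. Now I use the bar's known size to get its depth.

Run:
```python
from h import *
import pickle
c=pickle.load(open("w1.pkl","rb"));p,Q,o=pose()
im=cv2.imread("pics/w1.png");h=cv2.cvtColor(im,cv2.COLOR_BGR2HSV)
m=((h[...,0]>8)&(h[...,0]<22)&(h[...,1]>130)&(h[...,2]>40)).astype('u1');m[:150]=0;m[310:]=0;m[:,:280]=0;m[:,360:]=0
for r in(190,210,235,260,280):
    w=np.where(m[r])[0];print(r,w.min(),w.max(),end="; ")
for q in(310,322,335):
    w=np.where(m[:,q])[0];print(q,w.min(),w.max(),end="; ")
def top(px,s):  # at tool depth s from camera
    o_,d=ray("wrist",px,c);d=Q.inv().apply(d);return Q.inv().apply(o_-p)+d*(s/d[:,2])[:,None]
px=[[299.5,180.5],[345.5,180.5],[345.5,291],[300.5,291]]
for s in(.235,.245,.255):
    X=top(px,s);print("\n",s,X[0],np.linalg.norm(X-np.roll(X,-1,0),axis=1),X.mean(0))
# ledge left end/right end of lip at known height for y centring
```

```text
190 299 345; 210 300 345; 235 300 344; 260 301 344; 280 301 343; 310 180 290; 322 180 290; 335 180 290; 
 0.235 [ 0.0399 -0.0115  0.1117] [0.0271 0.0708 0.0288 0.0708] [0.0045 0.0023 0.1117]

 0.245 [ 0.0385 -0.012   0.1217] [0.0283 0.0738 0.0301 0.0738] [0.0016 0.0024 0.1217]

 0.255 [ 0.037  -0.0125  0.1317] [0.0294 0.0768 0.0313 0.0768] [-0.0014  0.0025  0.1317]
```

Request:
send_rows(
  dr=[
    [0,0,0],
    [0,0,0],
    [0,0,0],
    [0,0,0],
    [0,0,0],
    [0,0,0],
    [0,0,0],
    [0,0,0],
  ],
  xyz=[
    [0.5,0.2,3],
    [0.5,0.2,6],
    [0.5,0.2,9],
    [0.5,0.2,11.8],
    [0.5,0.2,11.8],
    [0.5,0.2,11.8],
    [0.5,0.2,11.8],
    [0.5,0.2,11.8],
  ],
  jaw=[100,100,100,100,100,60,30,0],
)

```text
time_s: 3.15
eef_pos: [0.5463, 0.24, 0.1499]
eef_rot: [0.068, 0.632, 0.768, 0.081]
wrist_force: [-0.0, 0.3, -0.8]
opening: 0.378
grasp_force: 0.0
```

Request:
send_rows(
  dr=[
    [0,0,0],
    [0,0,0],
    [0,0,0],
    [0,0,0],
    [0,0,0],
    [0,0,0],
    [0,0,0],
    [0,0,0],
  ],
  xyz=[
    [0,0,0],
    [0,0,0],
    [0,0,0],
    [0,0,0],
    [0,0,0],
    [0,0,0],
    [0,0,0],
    [0,0,0],
  ],
  jaw=[0,0,0,0,0,0,0,0],
)

```text
time_s: 4.15
eef_pos: [0.5453, 0.2398, 0.1484]
eef_rot: [0.067, 0.632, 0.768, 0.08]
wrist_force: [-4.9, -2.5, 2.1]
opening: 0.316
grasp_force: 62.4
```

Request:
send_rows(
  dr=[
    [0,0,0],
    [0,0,0],
    [0,0,0],
    [0,0,0],
    [0,0,0],
    [0,0,0],
    [0,0,0],
    [0,0,0],
  ],
  xyz=[
    [0,0,-0.7],
    [0,0,-1.4],
    [0,0,-2.1],
    [0,0,-2.8],
    [0,0,-3.5],
    [0,0,-4.2],
    [0,0,-4.8],
    [0,0,-4.8],
  ],
  jaw=[0,0,0,0,0,0,0,0],
)

```text
time_s: 5.15
eef_pos: [0.5353, 0.2378, 0.1963]
eef_rot: [0.067, 0.632, 0.768, 0.08]
wrist_force: [-9.0, -3.4, 0.3]
opening: 0.323
grasp_force: 62.3
```

Request:
send_rows(
  dr=[
    [0,0,0],
    [0,0,0],
    [0,0,0],
    [0,0,0],
    [0,0,0],
    [0,0,0],
    [0,0,0],
    [0,0,0],
  ],
  xyz=[
    [0,0,-0.2],
    [0,0,-0.3],
    [0,0,-0.4],
    [0,0,-0.5],
    [0,0,-0.6],
    [0,0,-0.7],
    [0,0,-0.8],
    [0,0,-0.8],
  ],
  jaw=[0,0,0,0,0,0,0,0],
)

```text
time_s: 6.15
eef_pos: [0.5337, 0.2375, 0.204]
eef_rot: [0.067, 0.632, 0.768, 0.08]
wrist_force: [-10.2, -4.8, 0.8]
opening: 0.313
grasp_force: 62.4
```

Request:
send_rows(
  dr=[
    [0,0,0],
    [0,0,0],
    [0,0,0],
    [0,0,0],
    [0,0,0],
    [0,0,0],
    [0,0,0],
    [0,0,0],
  ],
  xyz=[
    [0,0,-0.1],
    [0,0,-0.2],
    [0,0,-0.3],
    [0,0,-0.4],
    [0,0,-0.5],
    [0,0,-0.6],
    [0,0,-0.6],
    [0,0,-0.6],
  ],
  jaw=[0,0,0,0,0,0,0,0],
)

```text
time_s: 7.15
eef_pos: [0.5326, 0.2373, 0.2091]
eef_rot: [0.067, 0.632, 0.768, 0.08]
wrist_force: [-4.7, -2.5, -5.6]
opening: 0.314
grasp_force: 61.4
```

Run:
```python
from h import *
p,Q,o=pose();print(p,o["wrist_force"],o["time_s"]);im=ctrl.camera("side")[:,:,::-1];cv2.imwrite("pics/s2.png",cv2.resize(im[100:220,255:375],(720,720)[:2],interpolation=2)[:600])
y,f,u=easel();print((p-np.array([.5453,.2398,.1484]))@u)
```

```text
[0.5326 0.2373 0.2091] [-4.6725 -2.5029 -5.5801] 7.15
0.062043944994023166
```

View pics/s2.png

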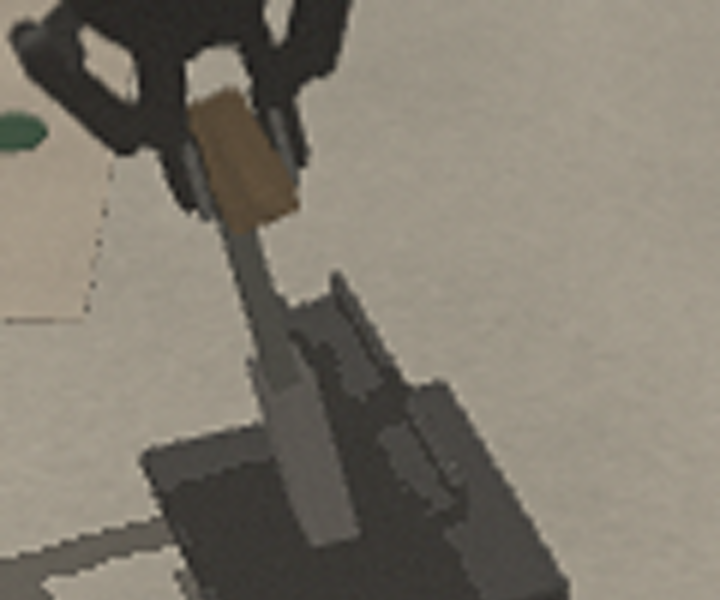

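The crop shows the bar in the fingers, with about 90 px of stem now out of the sleeve. The button is on the hidden side, so I keep pulling until I feel the lock or the stop.

Request:
send_rows(
  dr=[
    [0,0,0],
    [0,0,0],
    [0,0,0],
    [0,0,0],
    [0,0,0],
    [0,0,0],
    [0,0,0],
    [0,0,0],
  ],
  xyz=[
    [0,0,-0.1],
    [0,0,-0.2],
    [0,0,-0.3],
    [0,0,-0.4],
    [0,0,-0.4],
    [0,0,-0.4],
    [0,0,-0.4],
    [0,0,-0.4],
  ],
  jaw=[0,0,0,0,0,0,0,0],
)

```text
time_s: 8.2
eef_pos: [0.5322, 0.2372, 0.2099]
eef_rot: [0.066, 0.632, 0.768, 0.08]
wrist_force: [13.0, 2.7, -32.4]
opening: 0.316
grasp_force: 62.2
```

The force rose to 32 N with almost no motion, so that is the hard stop. I back off and press down lightly to test the lock.

Request:
send_rows(
  dr=[
    [0,0,0],
    [0,0,0],
    [0,0,0],
    [0,0,0],
    [0,0,0],
    [0,0,0],
    [0,0,0],
    [0,0,0],
  ],
  xyz=[
    [0,0,0.2],
    [0,0,0.4],
    [0,0,0.6],
    [0,0,0.8],
    [0,0,1.0],
    [0,0,1.1],
    [0,0,1.1],
    [0,0,1.1],
  ],
  jaw=[0,0,0,0,0,0,0,0],
)

```text
time_s: 9.2
eef_pos: [0.5337, 0.2375, 0.2043]
eef_rot: [0.067, 0.632, 0.768, 0.08]
wrist_force: [-13.1, -5.7, 2.5]
opening: 0.313
grasp_force: 67.4
```

Request:
send_rows(
  dr=[
    [0,0,0],
    [0,0,0],
    [0,0,0],
    [0,0,0],
    [0,0,0],
    [0,0,0],
    [0,0,0],
    [0,0,0],
  ],
  xyz=[
    [0,0,0.1],
    [0,0,0.2],
    [0,0,0.2],
    [0,0,0.2],
    [0,0,0.2],
    [0,0,0.2],
    [0,0,0.2],
    [0,0,0.2],
  ],
  jaw=[0,0,0,0,0,0,0,0],
)

```text
time_s: 10.2
eef_pos: [0.5339, 0.2376, 0.2038]
eef_rot: [0.067, 0.632, 0.768, 0.08]
wrist_force: [-19.9, -7.6, 13.4]
opening: 0.317
grasp_force: 69.0
```

It is blocked in both directions about 6 mm apart, so the mast is locked. I release it and back off.

Request:
send_rows(
  dr=[
    [0,0,0],
    [0,0,0],
    [0,0,0],
    [0,0,0],
    [0,0,0],
    [0,0,0],
    [0,0,0],
    [0,0,0],
  ],
  xyz=[
    [0,0,-0.2],
    [0,0,-0.4],
    [0,0,-0.5],
    [0,0,-0.5],
    [0,0,-0.5],
    [0,0,-0.5],
    [0,0,-0.5],
    [0,0,-0.5],
  ],
  jaw=[0,0,0,0,70,100,100,100],
)

```text
time_s: 11.2
eef_pos: [0.5344, 0.2378, 0.206]
eef_rot: [0.067, 0.632, 0.768, 0.081]
wrist_force: [0.1, -0.2, 0.6]
opening: 0.999
grasp_force: 0.0
```

Request:
send_rows(
  dr=[
    [0,0,0],
    [0,0,0],
    [0,0,0],
    [0,0,0],
    [0,0,0],
    [0,0,0],
    [0,0,0],
    [0,0,0],
  ],
  xyz=[
    [0,0,0],
    [0,0,-2],
    [0,0,-6],
    [0,0,-12],
    [0,0,-12],
    [0,0,-12],
    [0,0,-12],
    [0,0,-12],
  ],
  jaw=[100,100,100,100,100,100,100,100],
)

```text
time_s: 12.2
eef_pos: [0.5089, 0.2328, 0.321]
eef_rot: [0.066, 0.632, 0.768, 0.079]
wrist_force: [-0.0, -0.4, 1.1]
opening: 0.998
grasp_force: 0.0
```

Run:
```python
from h import *
import pickle
c=ctrl.calibration("wrist");p,Q,o=pose();im=ctrl.camera("wrist");cv2.imwrite("pics/w2.png",im[:,:,::-1]);pickle.dump((c,p,Q),open("w2.pkl","wb"))
print(p,o["opening"])
y,f,u=easel()
# view pose of panel from above: panel centre top (.606,-.269,.212), yaw .06; TCP 12cm over top
go([.606,-.269,.34],tool(.065,0))
```

```text
[0.5089 0.2328 0.321 ] 0.9983565557457552
t 12.25 dr [ 1.9817 -0.116   1.2226] xyz [-51.1102   0.2491  -1.7933]
```

View pics/w2.png

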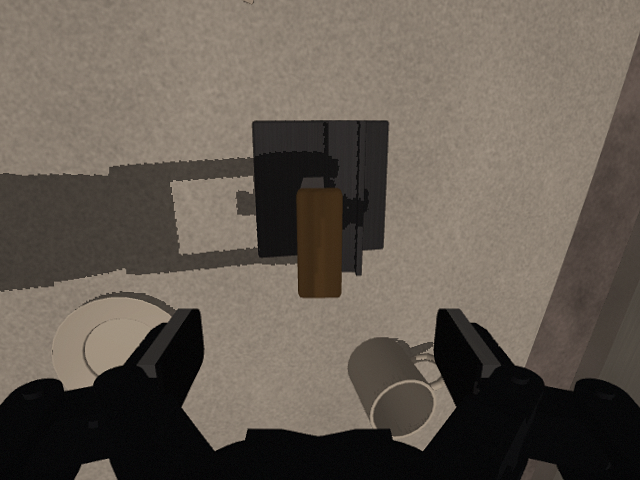

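The mast stays up: the bar is the same size in the picture although the tool is 12 cm higher, with the ledge lip at column 360. Next is the rack.

Request:
send_rows(
  dr=[
    [2,-0.1,1.2],
    [2,-0.1,1.2],
    [2,-0.1,1.2],
    [2,-0.1,1.2],
    [2,-0.1,1.2],
    [2,-0.1,1.2],
    [2,-0.1,1.2],
    [2,-0.1,1.2],
  ],
  xyz=[
    [-51,0.2,-1.8],
    [-51,0.2,-1.8],
    [-51,0.2,-1.8],
    [-51,0.2,-1.8],
    [-51,0.2,-1.8],
    [-51,0.2,-1.8],
    [-51,0.2,-1.8],
    [-51,0.2,-1.8],
  ],
  jaw=[100,100,100,100,100,100,100,100],
)

```text
time_s: 13.25
eef_pos: [0.6038, -0.2598, 0.3402]
eef_rot: [-0.001, 0.683, 0.731, 0.001]
wrist_force: [0.4, 0.5, -0.2]
opening: 0.995
grasp_force: 0.0
```

Run:
```python
from h import *
import pickle
c=ctrl.calibration("wrist");p,Q,o=pose();im=ctrl.camera("wrist");cv2.imwrite("pics/w3.png",im[:,:,::-1]);pickle.dump((c,p,Q),open("w3.pkl","wb"))
print(p,o["q"]);go([.606,-.269,.34],tool(.065,0))
```

```text
[ 0.6038 -0.2598  0.3402] [-0.5873  0.3095  1.2714  0.0016  1.5624 -0.6548]
t 13.3 dr [-0.0102  0.0188 -0.0305] xyz [-0.1304  0.2423 -0.0783]
```

View pics/w3.png

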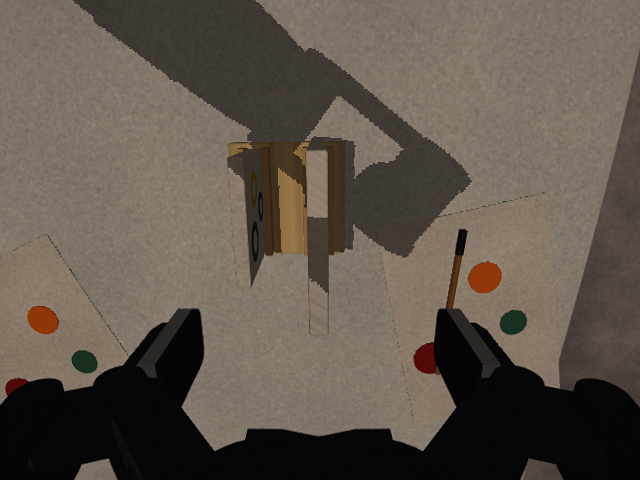

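The tall panel's top edge runs from about (306..328,150) to (310..328,334). The square panel shows painted circles on its +x face and the tall panel's -x face is plain, so the painted side faces +x, which needs no half turn.

Run:
```python
from h import *
import pickle
c,p,Q=pickle.load(open("w3.pkl","rb"))
im=cv2.imread("pics/w3.png");h=cv2.cvtColor(im,cv2.COLOR_BGR2HSV)
X=plane("wrist",[[306,150],[328.5,150],[328.5,335],[309.5,335]],.212,c);print(X,np.linalg.norm(X-np.roll(X,-1,0),axis=1))
m=X.mean(0);d=X[0]+X[1]-X[2]-X[3];yaw=np.arctan2(-d[0],d[1]);print(m,yaw)
for r in(160,200,240,280,320): print(r,h[r,296:340,2].tolist())
go(m-[0,0,.022],tool(yaw,0))
```

```text
[[ 0.5921 -0.2043  0.212 ]
 [ 0.606  -0.2033  0.212 ]
 [ 0.6155 -0.3319  0.212 ]
 [ 0.602  -0.3328  0.212 ]] [0.0139 0.1289 0.0135 0.1289]
[ 0.6039 -0.2681  0.212 ] 0.07545692376512379
160 [64, 63, 63, 62, 64, 66, 131, 132, 132, 109, 128, 137, 143, 143, 145, 145, 144, 142, 141, 138, 138, 141, 143, 144, 147, 148, 145, 145, 140, 140, 121, 106, 57, 61, 62, 63, 61, 63, 68, 65, 63, 62, 62, 62]
200 [139, 135, 134, 131, 133, 136, 140, 129, 133, 54, 64, 142, 141, 145, 140, 140, 142, 145, 147, 148, 147, 147, 146, 145, 142, 140, 140, 138, 140, 141, 135, 117, 55, 62, 62, 65, 65, 64, 65, 66, 65, 63, 61, 61]
240 [144, 141, 139, 134, 135, 133, 138, 142, 136, 133, 134, 89, 60, 67, 69, 70, 71, 72, 70, 70, 69, 71, 71, 72, 69, 68, 70, 69, 69, 67, 69, 65, 61, 62, 63, 64, 63, 63, 60, 66, 64, 62, 64, 63]
280 [130, 133, 136, 131, 130, 134, 131, 130, 131, 136, 134, 129, 94, 128, 137, 54, 62, 61, 62, 64, 67, 70, 68, 64, 65, 65, 67, 69, 69, 69, 68, 63, 81, 135, 134, 132, 129, 132, 133, 131, 127, 123, 125, 131]
320 [134, 128, 126, 132, 135, 132, 131, 132, 131, 129, 126, 129, 128, 85, 126, 135, 133, 129, 127, 125, 125, 123, 125, 125, 124, 123, 124, 124, 129, 130, 134, 121, 101, 130, 131, 131, 128, 127, 125, 126, 131, 135, 136, 135]
t 13.3 dr [-0.0103  0.0188 -0.1303] xyz [ 0.0049  0.0559 14.9216]
```

Request:
send_rows(
  dr=[
    [0,0,-0.13],
    [0,0,-0.13],
    [0,0,-0.13],
    [0,0,-0.13],
    [0,0,-0.13],
    [0,0,-0.13],
    [0,0,-0.13],
    [0,0,-0.13],
  ],
  xyz=[
    [0,0.05,3],
    [0,0.05,7],
    [0,0.05,11],
    [0,0.05,14.5],
    [0,0.05,14.5],
    [0,0.05,14.5],
    [0,0.05,14.5],
    [0,0.05,14.5],
  ],
  jaw=[100,100,100,100,100,60,30,0],
)

```text
time_s: 14.3
eef_pos: [0.6049, -0.2579, 0.1976]
eef_rot: [0.001, 0.678, 0.735, 0.001]
wrist_force: [-0.6, 0.4, 0.5]
opening: 0.379
grasp_force: 0.0
```

Request:
send_rows(
  dr=[
    [0,0,0],
    [0,0,0],
    [0,0,0],
    [0,0,0],
    [0,0,0],
    [0,0,0],
    [0,0,0],
    [0,0,0],
  ],
  xyz=[
    [0,0,0],
    [0,0,0],
    [0,0,0],
    [0,0,0],
    [0,0,0],
    [0,0,0],
    [0,0,0],
    [0,0,0],
  ],
  jaw=[0,0,0,0,0,0,0,0],
)

```text
time_s: 15.3
eef_pos: [0.6045, -0.2577, 0.1969]
eef_rot: [0.0, 0.678, 0.735, 0.001]
wrist_force: [-1.6, 0.4, 6.2]
opening: 0.155
grasp_force: 59.9
```

Run:
```python
from h import *
p,Q,o=pose();print(p,Q.as_matrix(),o["wrist_force"],o["opening"],o["time_s"])
```

```text
[ 0.6045 -0.2577  0.1969] [[-0.0812  0.9967  0.0011]
 [ 0.9967  0.0812  0.0009]
 [ 0.0008  0.0012 -1.    ]] [-1.6308  0.4403  6.158 ] 0.15481864719357336 15.3
```

Request:
send_rows(
  dr=[
    [0,0,0],
    [0,0,0],
    [0,0,0],
    [0,0,0],
    [0,0,0],
    [0,0,0],
    [0,0,0],
    [0,0,0],
  ],
  xyz=[
    [0,0,-0.5],
    [0,0,-1.5],
    [0,0,-3.5],
    [0,0,-6],
    [0,0,-9],
    [0,0,-12],
    [0,0,-14.5],
    [0,0,-14.5],
  ],
  jaw=[0,0,0,0,0,0,0,0],
)

```text
time_s: 16.3
eef_pos: [0.6052, -0.2584, 0.345]
eef_rot: [0.003, 0.678, 0.735, 0.001]
wrist_force: [1.1, 0.3, -3.2]
opening: 0.156
grasp_force: 58.8
```

Run:
```python
from h import *
import pickle
c,p,Q=pickle.load(open("w2.pkl","rb"))
def at(px,zt):  # points in tool frame (of w2) at tool z
    o,d=ray("wrist",px,c);o=Q.inv().apply(o-p);d=Q.inv().apply(d);return o+d*((zt-o[2])/d[:,2])[:,None]
bar=[[297,188],[342,188],[342,297],[297,297]]
for z in(.105,.110,.115):
    X=at(bar,z);print(z,np.linalg.norm(X-np.roll(X,-1,0),axis=1),X.mean(0))
im=cv2.imread("pics/w2.png",0)
for r in(135,145,240,268): print(r,im[r,312:372].tolist())
print("lip tops",at([[325,130],[358,130],[360,265]],.2485))
print("ledge ends",at([[345,121],[352,275]],.2485))
P,Q2,o=pose();print(P,o["wrist_force"])
y,f,u=easel();G=np.array([.5344,.2378,.206])
foot=G-.1413*u+.026*f; print("ledge z chk",foot)
tgt=foot+.185*u+.010*y
print("tgt",tgt);go(tgt+.10*u+.05*f,tool())
```

```text
0.105 [0.026  0.0687 0.0282 0.0687] [0.0017 0.0005 0.105 ]
0.11 [0.0265 0.0702 0.0288 0.0702] [0.0001 0.0005 0.11  ]
0.115 [0.0271 0.0717 0.0294 0.0717] [-0.0014  0.0005  0.115 ]
135 [43, 42, 41, 42, 43, 39, 43, 43, 42, 41, 39, 17, 16, 18, 17, 19, 32, 46, 44, 43, 43, 44, 44, 42, 44, 45, 45, 44, 45, 42, 45, 45, 44, 45, 43, 44, 44, 44, 44, 44, 44, 46, 46, 44, 47, 43, 24, 21, 44, 43, 42, 43, 40, 39, 40, 38, 37, 38, 38, 37]
145 [41, 42, 40, 41, 42, 39, 41, 41, 41, 42, 39, 44, 40, 19, 19, 20, 31, 43, 44, 47, 45, 44, 43, 44, 45, 45, 46, 44, 44, 45, 46, 44, 44, 46, 46, 45, 45, 44, 44, 43, 45, 45, 46, 49, 43, 16, 14, 29, 45, 42, 41, 42, 41, 33, 39, 39, 41, 39, 39, 35]
240 [45, 43, 47, 45, 48, 47, 46, 47, 48, 51, 51, 51, 50, 49, 48, 46, 48, 47, 48, 47, 47, 48, 48, 46, 48, 49, 46, 46, 46, 42, 38, 41, 41, 40, 40, 39, 39, 39, 40, 41, 39, 41, 41, 40, 14, 40, 44, 43, 41, 43, 36, 37, 37, 35, 36, 37, 35, 37, 39, 40]
268 [42, 43, 45, 44, 43, 48, 50, 53, 53, 53, 53, 49, 52, 49, 47, 48, 49, 48, 49, 48, 48, 48, 46, 46, 50, 45, 47, 45, 45, 39, 38, 38, 38, 39, 37, 38, 38, 39, 38, 40, 39, 40, 23, 14, 35, 42, 44, 42, 37, 53, 144, 138, 134, 134, 133, 135, 134, 134, 133, 134]
lip tops [[ 0.0651  0.0056  0.2485]
 [ 0.0651  0.0354  0.2485]
 [-0.0646  0.0409  0.2485]]
ledge ends [[ 0.073   0.0235  0.2485]
 [-0.0753  0.0332  0.2485]]
[ 0.6052 -0.2584  0.345 ] [ 1.0638  0.3105 -3.2239]
ledge z chk [0.5883 0.2483 0.0732]
tgt [0.5485 0.2507 0.2542]
t 16.3 dr [-1.9524  0.1381 -1.0593] xyz [51.5112  1.2802 -1.8584]
```

Request:
send_rows(
  dr=[
    [-0.1,0,-0.05],
    [-0.3,0,-0.15],
    [-0.5,0.03,-0.3],
    [-0.75,0.05,-0.4],
    [-1,0.07,-0.55],
    [-1.25,0.09,-0.7],
    [-1.5,0.1,-0.8],
    [-1.7,0.12,-0.95],
  ],
  xyz=[
    [1.5,0.1,-0.5],
    [5,0.2,-1],
    [9.5,0.4,-1.5],
    [14.5,0.6,-1.9],
    [19.5,0.7,-1.9],
    [24.5,0.8,-1.9],
    [29.5,1,-1.9],
    [34,1.1,-1.9],
  ],
  jaw=[0,0,0,0,0,0,0,0],
)

```text
time_s: 17.3
eef_pos: [0.5859, 0.0848, 0.359]
eef_rot: [0.054, 0.637, 0.766, 0.07]
wrist_force: [0.4, 0.1, -2.4]
opening: 0.156
grasp_force: 58.7
```

Run:
```python
from h import *
y,f,u=easel();tgt=np.array([.5485,.2507,.2542]);go(tgt+.10*u+.05*f,tool())
```

```text
t 17.3 dr [-0.3128 -0.0444 -0.1065] xyz [17.024   2.1546  0.1541]
```

Request:
send_rows(
  dr=[
    [-0.1,0,0],
    [-0.2,-0.02,-0.05],
    [-0.3,-0.04,-0.1],
    [-0.31,-0.04,-0.1],
    [-0.31,-0.04,-0.1],
    [-0.31,-0.04,-0.1],
    [-0.31,-0.04,-0.1],
    [-0.31,-0.04,-0.1],
  ],
  xyz=[
    [4,2.1,0.1],
    [8,2.1,0.1],
    [12,2.1,0.1],
    [15,2.1,0.1],
    [16.5,2.1,0.1],
    [17,2.1,0.1],
    [17,2.1,0.1],
    [17,2.1,0.1],
  ],
  jaw=[0,0,0,0,0,0,0,0],
)

```text
time_s: 18.3
eef_pos: [0.5777, 0.252, 0.364]
eef_rot: [0.068, 0.633, 0.767, 0.081]
wrist_force: [-0.4, 0.4, -3.3]
opening: 0.152
grasp_force: 59.3
```

Run:
```python
from h import *
y,f,u=easel();tgt=np.array([.5485,.2507,.2542]);go(tgt+.10*u,tool());print(pose()[0],pose()[1].as_matrix())
w=cv2.cvtColor(ctrl.camera("wrist"),cv2.COLOR_RGB2BGR)
t=cv2.cvtColor(ctrl.camera("side"),cv2.COLOR_RGB2BGR)
cv2.imwrite("pics/m1.png",np.hstack([cv2.resize(w[:,120:520],(400,480)),cv2.resize(t[20:260,220:420],(400,480))]))
```

```text
t 18.3 dr [ 0.0101  0.0177 -0.0304] xyz [ 0.421  -5.1168  0.1279]
[0.5777 0.252  0.364 ] [[-0.1884  0.9603  0.206 ]
 [ 0.9821  0.1844  0.0384]
 [-0.0011  0.2095 -0.9778]]
```

View pics/m1.png

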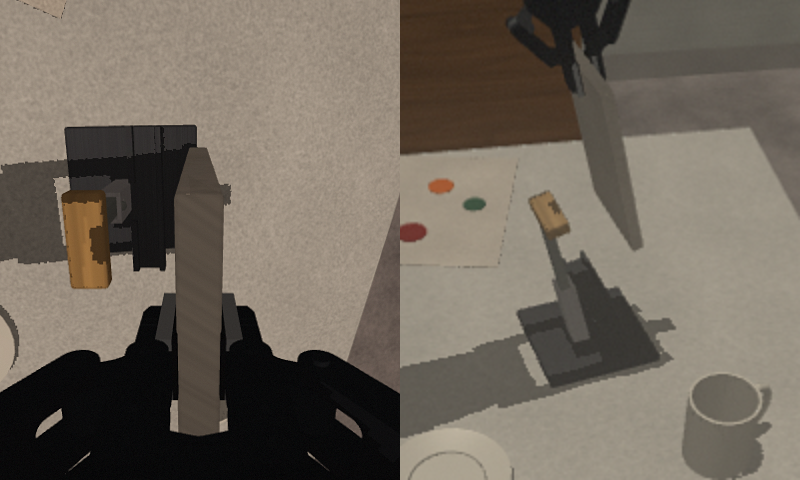

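The panel is held square in front of the easel, parallel to the sleeve, and its bottom edge is clear of the bar. The button shows on the sleeve's front at about (120,195). Now I move in over the channel and down.

Request:
send_rows(
  dr=[
    [0,0,0],
    [0,0,0],
    [0,0,0],
    [0,0,0],
    [0,0,0],
    [0,0,0],
    [0,0,0],
    [0,0,0],
  ],
  xyz=[
    [0.4,-1,0],
    [0.4,-2,0],
    [0.4,-3,0],
    [0.4,-4,0],
    [0.4,-4.8,0],
    [0.4,-5.1,0],
    [0.4,-5.1,0.1],
    [0.4,-5.1,0.1],
  ],
  jaw=[0,0,0,0,0,0,0,0],
)

```text
time_s: 19.4
eef_pos: [0.5281, 0.2475, 0.3524]
eef_rot: [0.067, 0.633, 0.767, 0.081]
wrist_force: [-0.4, -0.0, -2.5]
opening: 0.153
grasp_force: 59.3
```

Request:
send_rows(
  dr=[
    [0,0,0],
    [0,0,0],
    [0,0,0],
    [0,0,0],
    [0,0,0],
    [0,0,0],
    [0,0,0],
    [0,0,0],
  ],
  xyz=[
    [0,0,0.8],
    [0,0,2],
    [0,0,3.2],
    [0,0,4.4],
    [0,0,5.6],
    [0,0,6.8],
    [0,0,7.8],
    [0,0,7.8],
  ],
  jaw=[0,0,0,0,0,0,0,0],
)

```text
time_s: 20.4
eef_pos: [0.5435, 0.2504, 0.2749]
eef_rot: [0.067, 0.633, 0.767, 0.08]
wrist_force: [-0.2, 0.1, -2.6]
opening: 0.155
grasp_force: 59.3
```

Run:
```python
from h import *
y,f,u=easel();tgt=np.array([.5485,.2507,.2542]);go(tgt,tool());p,Q,o=pose();print(p,o["wrist_force"])
w=cv2.cvtColor(ctrl.camera("wrist"),cv2.COLOR_RGB2BGR)
t=cv2.cvtColor(ctrl.camera("side"),cv2.COLOR_RGB2BGR)
cv2.imwrite("pics/m2.png",np.hstack([cv2.resize(w[:,120:520],(400,480)),cv2.resize(t[40:240,250:400],(360,480))]))
```

```text
t 20.4 dr [-0.0073  0.0137 -0.019 ] xyz [-0.0604  0.0516  2.1273]
[0.5435 0.2504 0.2749] [-0.1899  0.1331 -2.5624]
```

View pics/m2.png

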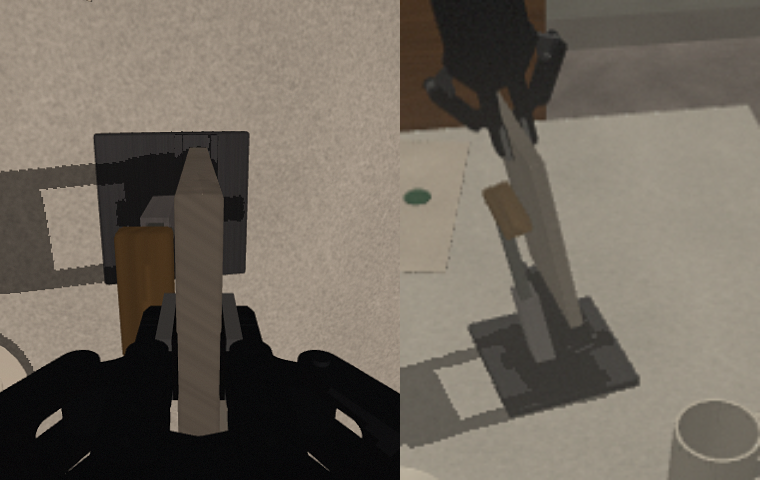

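The panel is parallel to the sleeve and above the channel. Its bottom edge spans columns 190 to 208, between the fence at about 181 and the lip at about 211, so I shift it 1 mm back while lowering.

Request:
send_rows(
  dr=[
    [0,0,0],
    [0,0,0],
    [0,0,0],
    [0,0,0],
    [0,0,0],
    [0,0,0],
    [0,0,0],
    [0,0,0],
  ],
  xyz=[
    [0,-0.1,0.3],
    [0,-0.1,0.6],
    [0,-0.1,0.9],
    [0,-0.1,1.2],
    [0,-0.1,1.5],
    [0,-0.1,1.7],
    [0,-0.1,1.8],
    [0,-0.1,1.8],
  ],
  jaw=[0,0,0,0,0,0,0,0],
)

```text
time_s: 21.5
eef_pos: [0.5467, 0.251, 0.2583]
eef_rot: [0.067, 0.633, 0.767, 0.081]
wrist_force: [-0.2, 0.3, -2.8]
opening: 0.155
grasp_force: 59.3
```

Request:
send_rows(
  dr=[
    [0,0,0],
    [0,0,0],
    [0,0,0],
    [0,0,0],
    [0,0,0],
    [0,0,0],
    [0,0,0],
    [0,0,0],
  ],
  xyz=[
    [0,0,0.05],
    [0,0,0.1],
    [0,0,0.15],
    [0,0,0.2],
    [0,0,0.25],
    [0,0,0.3],
    [0,0,0.3],
    [0,0,0.3],
  ],
  jaw=[0,0,0,0,0,0,0,0],
)

```text
time_s: 22.5
eef_pos: [0.5473, 0.2512, 0.2554]
eef_rot: [0.067, 0.633, 0.767, 0.081]
wrist_force: [0.3, -0.2, -3.3]
opening: 0.16
grasp_force: 59.3
```

Not touching yet, so I go on lowering in small steps.

Request:
send_rows(
  dr=[
    [0,0,0],
    [0,0,0],
    [0,0,0],
    [0,0,0],
    [0,0,0],
    [0,0,0],
    [0,0,0],
    [0,0,0],
  ],
  xyz=[
    [0,0,0.05],
    [0,0,0.1],
    [0,0,0.15],
    [0,0,0.2],
    [0,0,0.25],
    [0,0,0.25],
    [0,0,0.25],
    [0,0,0.25],
  ],
  jaw=[0,0,0,0,0,0,0,0],
)

```text
time_s: 23.5
eef_pos: [0.5481, 0.2511, 0.2543]
eef_rot: [0.068, 0.633, 0.767, 0.081]
wrist_force: [-3.4, -3.0, 6.4]
opening: 0.153
grasp_force: 60.7
```

The panel has landed at the predicted height, so I release it gently.

Request:
send_rows(
  dr=[
    [0,0,0],
    [0,0,0],
    [0,0,0],
    [0,0,0],
    [0,0,0],
    [0,0,0],
    [0,0,0],
    [0,0,0],
  ],
  xyz=[
    [0,0,-0.05],
    [0,0,-0.1],
    [0,0,-0.1],
    [0,0,-0.1],
    [0,0,-0.1],
    [0,0,-0.1],
    [0,0,-0.1],
    [0,0,-0.1],
  ],
  jaw=[0,0,18,22,26,30,40,50],
)

```text
time_s: 24.5
eef_pos: [0.5477, 0.2512, 0.254]
eef_rot: [0.068, 0.633, 0.767, 0.081]
wrist_force: [-0.4, 0.4, 0.3]
opening: 0.503
grasp_force: 0.0
```

Run:
```python
from h import *
p,Q,o=pose();print(p,o["wrist_force"],o["opening"],o["grasp_force"])
w=cv2.cvtColor(ctrl.camera("wrist"),cv2.COLOR_RGB2BGR)
t=cv2.cvtColor(ctrl.camera("side"),cv2.COLOR_RGB2BGR)
cv2.imwrite("pics/m3.png",np.hstack([cv2.resize(w[:,120:520],(400,480)),cv2.resize(t[40:240,250:400],(360,480))]))
```

```text
[0.5477 0.2512 0.254 ] [-0.4247  0.3966  0.3041] 0.503416856652955 0.0
```

View pics/m3.png

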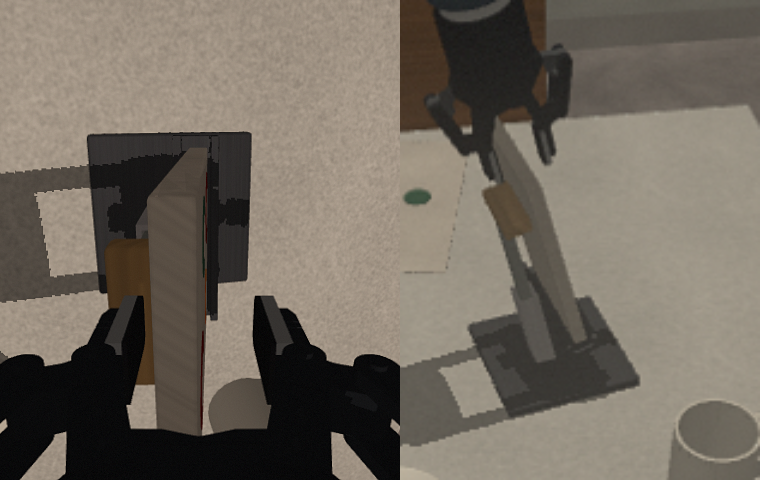

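The panel leans on the crossbar with its foot in the channel and a sliver of paint showing on the front. I open fully and withdraw along the lean.

Request:
send_rows(
  dr=[
    [0,0,0],
    [0,0,0],
    [0,0,0],
    [0,0,0],
    [0,0,0],
    [0,0,0],
    [0,0,0],
    [0,0,0],
  ],
  xyz=[
    [0,0,0],
    [0,0,0],
    [0,0,0],
    [0,0,-0.5],
    [0,0,-2],
    [0,0,-5],
    [0,0,-9],
    [0,0,-13],
  ],
  jaw=[70,90,100,100,100,100,100,100],
)

```text
time_s: 25.6
eef_pos: [0.5204, 0.246, 0.3835]
eef_rot: [0.068, 0.633, 0.767, 0.081]
wrist_force: [0.3, -0.7, -0.2]
opening: 1.0
grasp_force: 0.0
```

Run:
```python
from h import *
c=ctrl.calibration("wrist");w=cv2.cvtColor(ctrl.camera("wrist"),cv2.COLOR_RGB2BGR);cv2.imwrite("pics/f_w.png",w)
for n in("side","top"): cv2.imwrite(f"pics/f_{n}.png",cv2.cvtColor(ctrl.camera(n),cv2.COLOR_RGB2BGR))
# expected outlines: foot and top corners, panel leaning on the easel axis against the bar
y,f,u=easel();G=np.array([.5344,.2378,.206]);foot=G-.1413*u+.0225*f
Q=[foot+s*.065*y+h*u+t*.007*f for h in(.2,) for s,t in((1,-1),(1,1),(-1,1),(-1,-1))]
print("pred top corners side",proj("side",Q).round().tolist(),"wrist",proj("wrist",Q,c).round().tolist())
print("pred foot corners side (-y end)",proj("side",[foot-.065*y-.007*f,foot-.065*y+.007*f]).round().tolist())
s=cv2.imread("pics/f_side.png")
for n in("side","top"):
    a=cv2.imread(f"pics/{n}0.png").astype(int);b=cv2.imread(f"pics/f_{n}.png").astype(int)
    for k,(x0,y0,x1,y1) in ({"mug":(362,208,405,258),"rack_sq":(318,318,346,405)} if n=="side" else {"mug":(285,122,330,186),"sq":(432,232,500,262)}).items():
        print(n,k,np.abs(a-b)[y0:y1,x0:x1].mean().round(1))
cv2.imwrite("pics/m4.png",np.hstack([cv2.resize(w[:,120:520],(400,480)),cv2.resize(s[40:240,250:400],(360,480))]))
```

```text
pred top corners side [[287.0, 89.0], [292.0, 87.0], [311.0, 117.0], [305.0, 119.0]] wrist [[302.0, 154.0], [325.0, 154.0], [325.0, 346.0], [305.0, 346.0]]
pred foot corners side (-y end) [[322.0, 184.0], [327.0, 182.0]]
side mug 7.6
side rack_sq 8.2
top mug 1.1
top sq 1.1
```

View pics/m4.png

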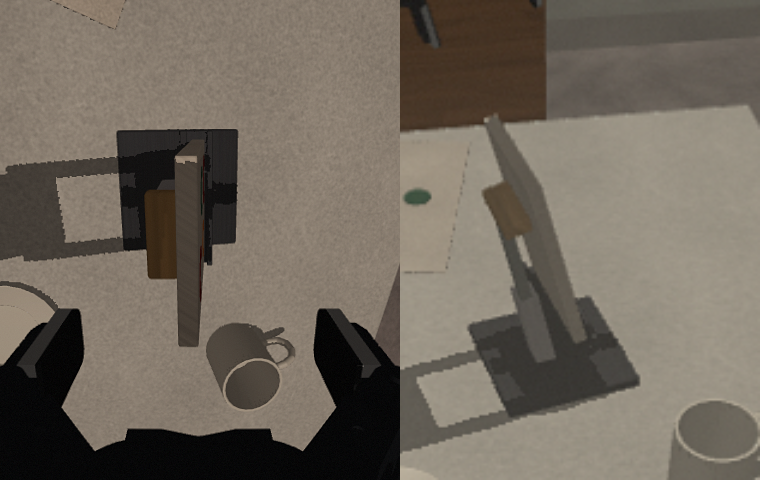

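The final view agrees with the prediction. The panel's top corners are at (295..322,155) and (299..318,346), no yaw, about 4 mm back onto the bar. Its foot is at about (327,183) in the side view, where predicted, and the mug and square panel are unchanged.

```bash
python3 -c "
from bench import ctrl
print(ctrl.hand_in())"
```

```text
the job is handed in; nothing more can be done
None
```

I handed the job in at about 26 s: the mast is up and locked, the tall panel leans on the crossbar with its foot in the ledge channel and painted side forward, and the gripper is clear. Before-and-after pictures show the mug and square panel unmoved; I did not check the plate that way, and the hand-in returned no verdict.

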